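Pin the reactor clamp hinge

TASK

The two halves of the steel ring clamp lie in place around the glass reactor, but the hinge pin is missing. Take the long pin with the wide collar by its head from the wooden rack, put it down through both hinge knuckles, keeping hold of it until its collar sits fully home on the upper knuckle, then let go. Leave the short pin standing in the rack and do not shift the clamp halves.

Things in the scene. Friction and masses are not known exactly. Their poses are not given: they have to be found in the camera images.
- pin_head (a point): Long steel hinge pin upright in a wooden rack (70 x 170 x 30 mm, sockets 18 mm deep). Point: centre of its head, a dark cylinder 24 mm across, 44 tall, where it is gripped; 105 mm above the bench in the rack. Collar under the head: 46 mm across, 5 thick, underside 27 mm below the point. Shank 13 mm across, 66 long, tapered tip 93 mm below the point. z up along the pin. 0.16 kg.
- stub_head (a point): Short pin in the rack's other socket, 90 mm from the long pin, to be left there. Same head, 24 mm across and 44 mm tall, this point at its centre, 64 mm above the bench; no collar, shank only 30 mm long. z up along the pin.
- upper_knuckle (a point): Centre of the top mouth, 88 mm above the bench, of the upper knuckle (upright steel tube, 31 mm tall) of the loose 0.4 kg clamp half. Mouth flares to 33 mm (rim 43), narrowing over 19 mm to a 25 mm bore. Seated, the pin's collar rests on the rim: head centre 27 mm above the point. z up; x level to the reactor's axis 86 mm off (clamp ring 128 mm across, lid knob 118 mm above bench).
- lower_knuckle (a point): Centre of the top, 55 mm above the bench, of the lower knuckle: upright steel tube 25 mm tall, bore 25 mm, on the clamp half fixed to the stand, in line 33 mm below the upper mouth. z up; x level towards the reactor's axis. Free space under its bore down to 12 mm above the bench.
Mind the look-alikes: they are no part of the job. What is shaped like the part that bears pin_head but turquoise is not meant. Of the things that look like the part that bears lower_knuckle, take the one that is farthest to the robot's right at the start.

How it is judged:
On the way:
1. the long pin is brought fully home through both knuckles while the gripper still holds or presses it (horizontal distance between pin_head and lower_knuckle below 0.013 m and z of pin_head in the frame of lower_knuckle below 0.067 m and angle between pin_head's own z axis and vertical below 0.18 rad and contact force between the fingers and pin above 0.3 N), for 0.1 s.
At the end, for the whole second after the job is handed in: The long pin rests, released, through both knuckles: head centre within 13 mm sideways of the lower knuckle's axis and under 66 mm above its top (60 mm fully home), leaning under 10 degrees; upper knuckle within 12 mm of the lower one's line and resting on it (horizontal distance between pin_head and lower_knuckle below 0.013 m and z of pin_head in the frame of lower_knuckle below 0.066 m and angle between pin_head's own z axis and vertical below 0.18 rad and distance between upper_knuckle and lower_knuckle below 0.043 m and horizontal distance between upper_knuckle and lower_knuckle below 0.012 m and linear speed of pin below 0.02 m/s); the robot touches nothing.
It fails at once if the short pin is taken out of or knocked from its place in the rack (moved more than 30 mm) (distance of stub_head from where it was at the start of the episode above 0.03 m).
It fails at once if the loose clamp half is shifted by more than 20 mm (distance of upper_knuckle from where it was at the start of the episode above 0.02 m).
It also fails if it takes over 38 s, if anything falls off the work surface, if the arm or the gripper's body presses on something with over 40 N, if the wrist force passes 120 N, or if a joint passes its speed limit or range.

ROBOT

A 6-joint arm with a two-finger parallel gripper is mounted at the origin on the work surface. World frame = base frame: x ahead of the robot, y to its left, z up, the work surface at z = 0. Lengths are in m, angles in rad, forces in N, time in s.
With the tool pointing down it reaches from about 0.35 to 0.775 m from the base axis. Payload 5.5 kg.
Tool frame: the origin (TCP) lies between the finger pads; the fingertips stand 19 mm ahead of it and the grasp point (between the pads) is the TCP; z points along the fingers, x is the direction in which the jaws open and shut, and the axes are right-handed (so a half turn about z gives the same grasp; the last joint's range is limited). The gripper opens to 85 mm and grips with 20 to 120 N. Pads are 22 mm wide; open, the fingers measure 114 mm over their backs; the gripper's body (76 mm by 85 mm) begins 54 mm behind the grasp point. The pads swing forward as they close: fully open they stand 13 mm farther back than shut.
Start: joints at [-1.278, 0.313, 0.046, 1.304, 0, 1.431], TCP at [0.241, -0.522, 0.25] pointing down, gripper open.
Joint ranges: [-2.76, 2.76], [-0.86, 1.69], [-1.03, 1.26], [-2.2, 2.34], [-1.47, 1.5], [-3.14, 3.14]. Speed limits (rad/s): [2.57, 2.57, 3.14, 3.14, 3.14, 3.14].

INTERFACE

Orientations are given as a unit quaternion [w, x, y, z].
In Python, from workcell import env gives the robot as it stands. The module is installed in compiled form; this text tells all that it offers.
- The arm moves only by the tool carry_out, never from a script. Its argument "steps" is a list of rows, each a list of 7 numbers: the gripper command: -1 is shut, 1 is fully open, values between are in proportion, then the shift along the tool's x, y, z in m, then the turn, a rotation vector about the tool's x, y, z in rad. A call has 1 to 20 rows; each row shifts and turns the commanded pose from where the row before left it, along the tool's axes as they then stand; what a row does not reach is not made up. A row lasts 1/8 s, in which the tool goes at most 62.5 mm and 10.7 degrees, less where a joint would pass 70% of its speed; a pose out of reach is approached as far as the arm can. A call with a gripper value outside its range is refused whole. The fingers move at their own pace and stop on an object; "grip_force" is the grip in N (left out, the last holds). Time passes only in rows, so rows that do not move let the fingers close. It gives the time, the measured TCP pose, the force and the opening at its end, in the units of the state.
- env.get_state(): the state, without advancing time (a new reading comes with each control period).
- env.read_camera(name): name is "scene" or "top" or "wrist"; returns a dict with "color" (420x560x3 uint8, red, green, blue), "K" (3x3 intrinsics, pixels), "R" (3x3) and "t" (3): a world point X has camera coordinates R X + t. Camera axes: x right, y down, z forward; pixel columns grow to the right and rows downward; lengths in m; the calibration is good to about 2 mm. A picture is of the moment at which its call begins. There is no depth.
- env.hand_in(): hands the job in, once; it reports no verdict.
The state is a dict: "clock": time; "joint_pos": joint angles; "qvel": joint speeds; "tau": joint torques, N m; "tcp_pos": TCP position; "orientation": TCP orientation; "wrist_force": force on the tool from outside, world axes, zero at the start; "ft_torque": the same for the moment, N m; "finger_gap": finger opening in m.
Only numpy, scipy, OpenCV 4.12 (cv2) and the standard library are available. Lean on these libraries where they do the work, as an engineer would, in place of code of your own. Each camera call takes 0.05 s, during which the arm holds its last target. There are 200 camera calls.

## Working session

There is one attempt and no reset: what is moved stays moved. The work goes in short steps, Python scripts to look and compute and a tool call to move; the robot and the scene stay as the last step left them, time stands still between calls to the robot, and variables do not carry over. Pictures are saved under pics/ and viewed, about 8 in all and at most 12, crops included, and the job is handed in when it is done.

Besides the shell and the picture viewer there is one more tool, called after ">>>" in YAML: its name, and indented under it one key for each argument. carry_out: Moves the arm, as the interface text tells. Its arguments: {"type":"object","properties":{"steps":{"type":"array","items":{"type":"array","items":{"type":"number"}}},"grip_force":{"type":"number"}},"required":["steps"]}

```bash
mkdir -p pics; cat > h.py <<'E'
import numpy as np, cv2
from workcell import env
from scipy.spatial.transform import Rotation as Ro
def cam(n, save=None):
    c=env.read_camera(n)
    if save: cv2.imwrite('pics/'+save, c['color'][:,:,::-1])
    return c
def ray(c,u,v):
    K,R,t=map(np.array,(c['K'],c['R'],c['t']))
    d=R.T@np.linalg.solve(K,[u,v,1.]); return -R.T@t, d/np.linalg.norm(d)
def onz(c,u,v,z):
    o,d=ray(c,u,v); return o+d*(z-o[2])/d[2]
def proj(c,X):
    p=np.array(c['K'])@(np.array(c['R'])@np.array(X)+np.array(c['t'])); return p[:2]/p[2]
E
python3 - <<'E'
from h import *
for n in ('scene','top'):
    c=cam(n,n+'0.png'); print(n,np.round(ray(c,280,210),3), c['K'][0][0])
    np.savez(n+'0.npz',**c)
s=env.get_state(); print(s)
E
```

```text
scene [[ 1.051  0.446  0.744]
 [-0.592 -0.418 -0.689]] 427.59334975401777
top [[ 0.366  0.037  1.282]
 [ 0.113  0.022 -0.993]] 481.9202851282847
{'clock': 0.1, 'joint_pos': array([-1.27760243e+00,  3.13962310e-01,  4.50775938e-02,  1.30361247e+00,
       -1.33757383e-05,  1.43120541e+00]), 'qvel': array([ 0.00043277, -0.00253291,  0.00230131,  0.00022727, -0.00022259,
        0.00079331]), 'tau': array([ 2.15645348e-03, -4.81726170e+01,  2.99243045e+01,  1.27946329e-02,
       -1.66577011e-04, -1.12616101e-05]), 'tcp_pos': array([ 0.24102044, -0.52156725,  0.24947084]), 'orientation': array([-5.48354777e-04,  8.42436782e-01, -5.38794529e-01, -6.50062433e-04]), 'wrist_force': array([-0.72549197, -0.45353053, -0.41845288]), 'ft_torque': array([ 0.00778731, -0.00671415,  0.02097742]), 'finger_gap': 0.08546267818948014}
```

View pics/scene0.png

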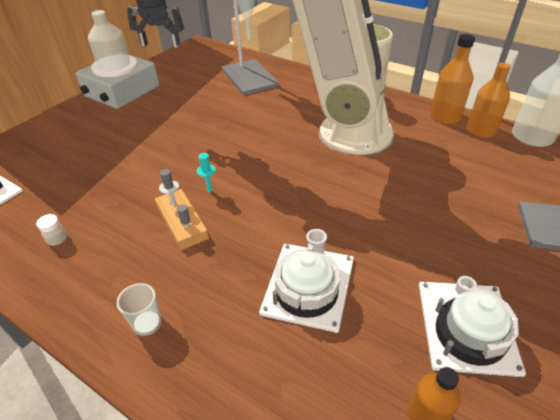

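View pics/top0.png

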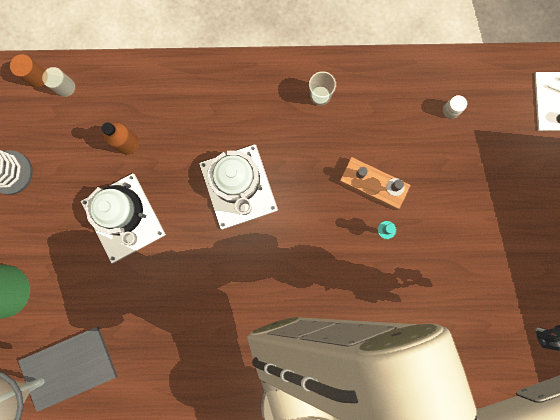

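The scene view shows the rack with the long pin (168,185), the stub (184,215), and a turquoise look-alike pin (206,170). There are two reactors, at (307,280) and (468,325). In the top view, the long pin with the pale collar is at (397,185), the stub at (362,173), the turquoise pin at (387,230), and the knuckles at (243,206) and (129,238). Image right in the top view is -y, so I choose the pin at (397,185) and the knuckle at (243,206). I'll check this with a close crop.

```bash
python3 - <<'E'
from h import *
T=dict(np.load('top0.npz'));S=dict(np.load('scene0.npz'))
a=cv2.resize(T['color'][140:240,195:275,::-1],None,fx=5,fy=5,interpolation=cv2.INTER_CUBIC)
b=cv2.resize(T['color'][145:245,345:425,::-1],None,fx=5,fy=5,interpolation=cv2.INTER_CUBIC)
cv2.imwrite('pics/cropT.png',np.hstack([a,b]))
a=cv2.resize(S['color'][220:320,260:340,::-1],None,fx=5,fy=5,interpolation=cv2.INTER_CUBIC)
b=cv2.resize(S['color'][155:255,145:225,::-1],None,fx=5,fy=5,interpolation=cv2.INTER_CUBIC)
cv2.imwrite('pics/cropS.png',np.hstack([a,b]))
for n,u,v,z in (('long',397,185,.127),('stub',362,173,.086),('kn',243,206,.088),('other',129,238,.088)): print(n,onz(T,u,v,z).round(3))
for n,u,v,z in (('long',167,174,.127),('stub',183,209,.086),('kn',317,238,.088)): print(n,onz(S,u,v,z).round(3))
E
```

```text
long [ 0.556 -0.22   0.127]
stub [ 0.594 -0.143  0.086]
kn [0.514 0.156 0.088]
other [0.436 0.441 0.088]
long [ 0.561 -0.215  0.127]
stub [ 0.6   -0.139  0.086]
kn [0.517 0.161 0.088]
```

View pics/cropT.png

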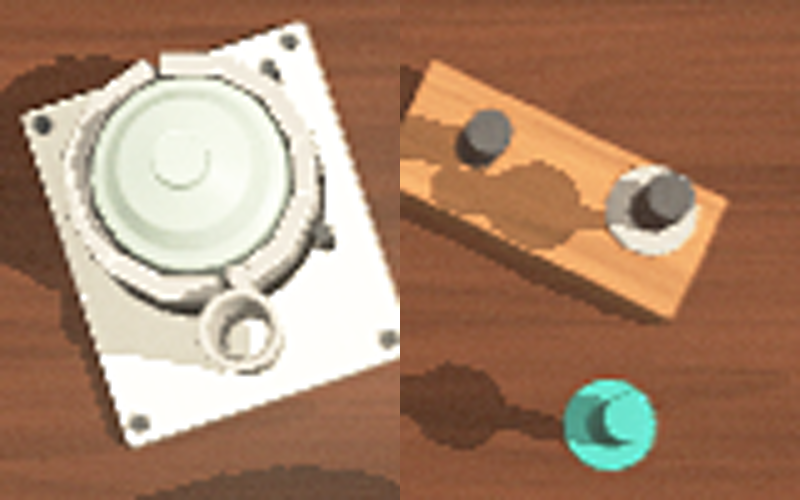

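View pics/cropS.png

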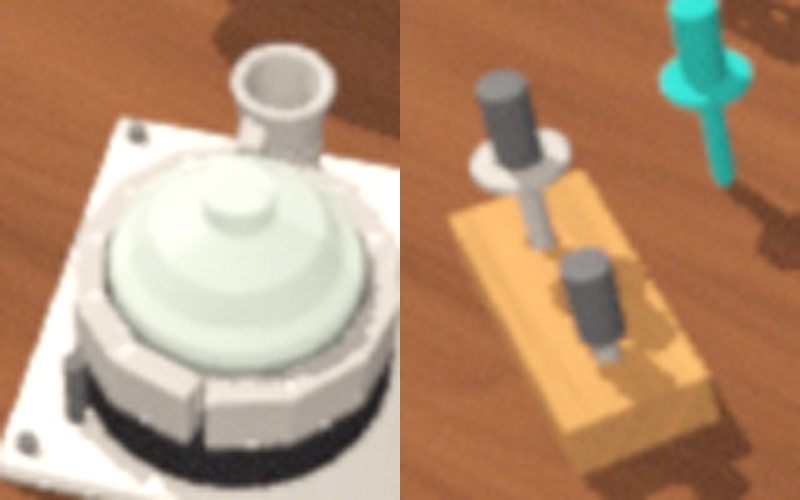

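The crops confirm the choice: the long pin has a grey head and pale collar at the rack's -y end, and the knuckle belongs to the right-hand clamp. Next I'll refine by triangulating across both views and compute the approach.

```bash
cat >> h.py <<'E'
def tri(c1,p1,c2,p2):
    (o1,d1),(o2,d2)=ray(c1,*p1),ray(c2,*p2)
    a=np.linalg.lstsq(np.c_[d1,-d2],o2-o1,rcond=None)[0]
    A,B=o1+a[0]*d1,o2+a[1]*d2; return (A+B)/2, np.linalg.norm(A-B)
def togo(target,yaw_deg,st=None):
    """shift along tool axes (before turning) and turn about tool z for jaw yaw (mod 180)"""
    s=st or env.get_state(); q=s['orientation']; R=Ro.from_quat([q[1],q[2],q[3],q[0]]).as_matrix()
    yaw=np.degrees(np.arctan2(R[1,0],R[0,0])); dy=(yaw_deg-yaw+90)%180-90
    print('tool shift',(R.T@(np.array(target)-s['tcp_pos'])).round(4),'yaw',yaw.round(2),'turn z',np.radians(-dy).round(4),'tilt',R[:,2].round(4),'tcp',s['tcp_pos'].round(4),'t',s['clock'],'F',s['wrist_force'].round(1))
E
python3 - <<'E'
from h import *
T=dict(np.load('top0.npz'));S=dict(np.load('scene0.npz'))
P={}
for n,a,b,z in (('long',(400,183.6),(165.4,172),.127),('stub',(363.4,170.6),(182.4,207.4),.086),('kn',(243,206),(316.6,236),.088),('knob',(231,171.6),(308,259.5),.118)):
    X,e=tri(T,a,S,b); P[n]=(onz(T,*a,z)+onz(S,*b,z))/2
    print(n,'tri',X.round(3),e.round(4),'plane',onz(T,*a,z).round(3),onz(S,*b,z).round(3))
d=P['stub']-P['long'];print('d stub',np.hypot(*d[:2]),'ang',np.degrees(np.arctan2(d[1],d[0])))
d2=P['knob']-P['kn'];print('d axis',np.hypot(*d2[:2]),'ang',np.degrees(np.arctan2(d2[1],d2[0])))
togo([*P['long'][:2],.25],np.degrees(np.arctan2(d[1],d[0]))+90)
E
```

```text
long tri [ 0.558 -0.226  0.127] 0.0038 plane [ 0.559 -0.227  0.127] [ 0.557 -0.224  0.127]
stub tri [ 0.598 -0.145  0.087] 0.0042 plane [ 0.6   -0.147  0.086] [ 0.597 -0.144  0.086]
kn tri [0.513 0.157 0.089] 0.0017 plane [0.514 0.156 0.088] [0.512 0.157 0.088]
knob tri [0.595 0.184 0.114] 0.0029 plane [0.595 0.182 0.118] [0.598 0.187 0.118]
d stub 0.0899184124806276 ang 63.432503855210086
d axis 0.08842687296499664 ang 18.693174465768074
tool shift [-1.358e-01 -4.120e-01 -2.000e-04] yaw -65.2 turn z -0.6743 tilt [-5.0e-04  1.6e-03 -1.0e+00] tcp [ 0.241  -0.5216  0.2495] t 0.1 F [-0.7 -0.5 -0.4]
```

>>> carry_out:
  steps:
    - [1,-0.0136,-0.0412,0,0,0,0]
    - [1,-0.0136,-0.0412,0,0,0,0]
    - [1,-0.0136,-0.0412,0,0,0,0]
    - [1,-0.0136,-0.0412,0,0,0,0]
    - [1,-0.0136,-0.0412,0,0,0,0]
    - [1,-0.0136,-0.0412,0,0,0,0]
    - [1,-0.0136,-0.0412,0,0,0,0]
    - [1,-0.0136,-0.0412,0,0,0,0]
    - [1,-0.0136,-0.0412,0,0,0,0]
    - [1,-0.0136,-0.0412,0,0,0,0]
    - [1,0,0,0,0,0,-0.1685]
    - [1,0,0,0,0,0,-0.1685]
    - [1,0,0,0,0,0,-0.1685]
    - [1,0,0,0,0,0,-0.1685]
    - [1,0,0,0,0,0,0]
  grip_force: 60

```text
clock: 1.98
tcp_pos: [0.5579, -0.2256, 0.2498]
orientation: [-0.0, 0.973, -0.231, -0.0]
wrist_force: [-0.1, 0.2, -0.4]
finger_gap: 0.0855
```

```bash
python3 - <<'E'
from h import *
c=cam('wrist','w1.png'); togo([.558,-.2255,.25],-26.57); print(proj(c,[.558,-.2255,.127]))
np.savez('w1.npz',**c)
E
```

```text
tool shift [-0.     -0.0002 -0.0001] yaw -26.77 turn z -0.0034 tilt [-8.e-04  3.e-04 -1.e+00] tcp [ 0.5579 -0.2256  0.2499] t 2.025 F [ 0.2 -0.3 -0.1]
[281.83518255 209.26926985]
```

View pics/w1.png

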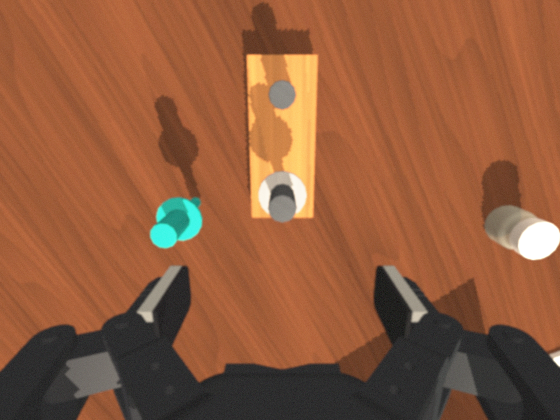

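The wrist view shows the long head top at (282,208), against a prediction of (282,209). The rack is square to the jaws, and the turquoise pin at (163,235) is well clear of the fingers. I'll descend and grip.

>>> carry_out:
  steps:
    - [1,0,0,0.03,0,0,0]
    - [1,0,0,0.03,0,0,0]
    - [1,0,0,0.03,0,0,0]
    - [1,0,0,0.025,0,0,0]
    - [1,0,0,0.02,0,0,0]
    - [1,0,0,0.007,0,0,0]
    - [1,0,0,0,0,0,0]
    - [-0.4,0,0,0,0,0,0]
    - [-1,0,0,0,0,0,0]
    - [-1,0,0,0,0,0,0]
    - [-1,0,0,0,0,0,0]
    - [-1,0,0,0,0,0,0]
    - [-1,0,0,0,0,0,0]
    - [-1,0,0,0,0,0,0]
  grip_force: 60

```text
clock: 3.78
tcp_pos: [0.5584, -0.2259, 0.1089]
orientation: [0.0, 0.973, -0.23, 0.0]
wrist_force: [-0.8, 0.6, 5.3]
finger_gap: 0.0227
```

>>> carry_out:
  steps:
    - [-1,0,0,-0.01,0,0,0]
    - [-1,0,0,-0.03,0,0,0]
    - [-1,0,0,-0.04,0,0,0]
    - [-1,0,0,-0.04,0,0,0]
    - [-1,0,0,-0.01,0,0,0]
    - [-1,0,0,0,0,0,0]

```text
clock: 4.53
tcp_pos: [0.5582, -0.2258, 0.2382]
orientation: [0.0, 0.973, -0.23, 0.0]
wrist_force: [0.8, -0.3, -2.1]
finger_gap: 0.0227
```

```bash
python3 - <<'E'
from h import *
c=cam('scene','s2.png'); togo([.513,.157,.239],-50); s=env.get_state(); print(s['finger_gap'],s['ft_torque'])
print(proj(c,s['tcp_pos']),proj(c,s['tcp_pos']-[0,0,.097]))
a=cv2.resize(c['color'][60:260,60:320,::-1],None,fx=3,fy=3,interpolation=cv2.INTER_CUBIC); cv2.imwrite('pics/s2c.png',a)
E
```

```text
tool shift [-0.2112 -0.3221 -0.0016] yaw -26.59 turn z 0.4087 tilt [-1.5e-03  8.0e-04 -1.0e+00] tcp [ 0.5577 -0.2255  0.237 ] t 4.575 F [-0.2 -0.1 -3. ]
0.022720489173725926 [ 0.04833762  0.04892034 -0.04254271]
[153.65498369 131.43119583] [163.437093   167.41777776]
```

View pics/s2c.png

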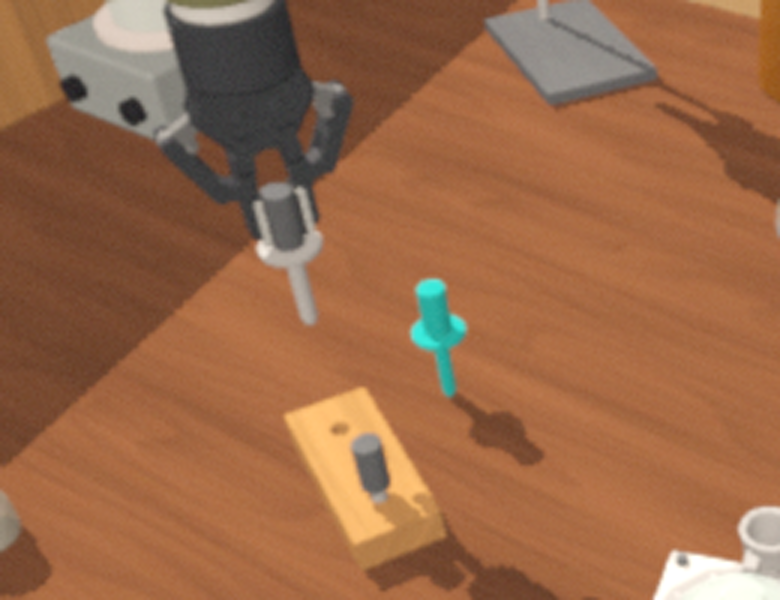

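The long pin is held upright with its tip at (163,167), exactly as predicted, and the stub is still in the rack. I'll move over the knuckle.

>>> carry_out:
  steps:
    - [-1,-0.0088,-0.0134,0,0,0,0]
    - [-1,-0.0176,-0.0269,0,0,0,0]
    - [-1,-0.0176,-0.0269,0,0,0,0]
    - [-1,-0.0176,-0.0269,0,0,0,0]
    - [-1,-0.0176,-0.0269,0,0,0,0]
    - [-1,-0.0176,-0.0269,0,0,0,0]
    - [-1,-0.0176,-0.0269,0,0,0,0]
    - [-1,-0.0176,-0.0269,0,0,0,0]
    - [-1,-0.0176,-0.0269,0,0,0,0]
    - [-1,-0.0176,-0.0269,0,0,0,0]
    - [-1,-0.0176,-0.0269,0,0,0,0]
    - [-1,-0.0176,-0.0269,0,0,0,0]
    - [-1,-0.0088,-0.0134,0,0,0,0]
    - [-1,0,0,0,0,0,0.137]
    - [-1,0,0,0,0,0,0.137]
    - [-1,0,0,0,0,0,0.135]
    - [-1,0,0,0.02,0,0,0]
    - [-1,0,0,0.015,0,0,0]
    - [-1,0,0,0,0,0,0]

```text
clock: 6.95
tcp_pos: [0.5123, 0.157, 0.2014]
orientation: [0.001, 0.906, -0.423, -0.002]
wrist_force: [0.3, -0.1, -2.0]
finger_gap: 0.0226
```

```bash
python3 - <<'E'
from h import *
togo([.513,.157,.119],-50); s=env.get_state(); print(s['finger_gap'],s['joint_pos'].round(2))
ims=[]
for n in ('scene','wrist'):
    c=cam(n); np.savez(n+'3.npz',**c)
    for X in ([.513,.157,.088],s['tcp_pos']-[0,0,.097]): print(n,proj(c,X).round(1))
    u,v=proj(c,[.513,.157,.095]).astype(int); v0=int(np.clip(v-65,0,290)); u0=int(np.clip(u-48,0,464)); print('origin',u0,v0)
    ims.append(cv2.resize(c['color'][v0:v0+130,u0:u0+96,::-1],None,fx=4,fy=4,interpolation=cv2.INTER_CUBIC))
cv2.imwrite('pics/m3.png',np.hstack(ims))
E
```

```text
tool shift [ 0.0007 -0.0008  0.0824] yaw -50.03 turn z -0.0005 tilt [-3.9e-03 -7.0e-04 -1.0e+00] tcp [0.5123 0.157  0.2014] t 6.95 F [ 0.3 -0.1 -2. ]
0.022586570283117707 [ 0.15  0.26 -0.15  1.17 -0.    2.59]
scene [316.4 236.3]
scene [316.8 230.6]
origin 268 168
wrist [282.4 212.4]
wrist [281.7 219.8]
origin 234 150
```

View pics/m3.png

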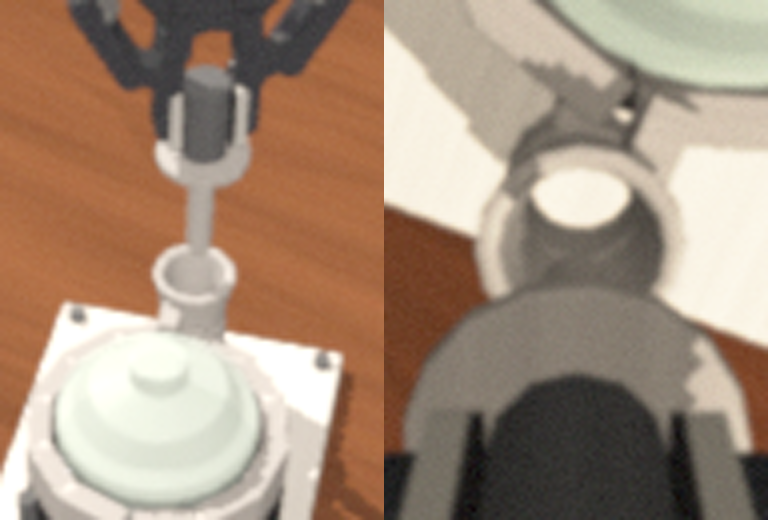

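Scene view: the shank tip at (318,231) stands just behind and above the mouth centre at (316.5,237), within 3 mm of the expected position sideways. Wrist view: the mouth is centred at about (283,211), within 1 mm of the estimate. I'll shift 1.5 mm and descend in stages, watching the force.

>>> carry_out:
  steps:
    - [-1,0.0015,-0.0005,0,0,0,0]
    - [-1,0,0,0.008,0,0,0]
    - [-1,0,0,0.01,0,0,0]
    - [-1,0,0,0.01,0,0,0]
    - [-1,0,0,0.01,0,0,0]
    - [-1,0,0,0,0,0,0]

```text
clock: 7.8
tcp_pos: [0.5142, 0.1564, 0.164]
orientation: [0.001, 0.906, -0.423, -0.001]
wrist_force: [0.4, -0.8, -1.4]
finger_gap: 0.0228
```

```bash
python3 - <<'E'
from h import *
togo([.514,.156,.119],-50); s=env.get_state(); print(s['finger_gap'],s['ft_torque'])
E
```

```text
tool shift [0.0002 0.0003 0.045 ] yaw -50.02 turn z -0.0003 tilt [-2.3e-03 -4.0e-04 -1.0e+00] tcp [0.5142 0.1564 0.164 ] t 7.8 F [ 0.4 -0.8 -1.4]
0.02282787644475517 [ 0.02176793  0.00827831 -0.05605566]
```

>>> carry_out:
  steps:
    - [-1,0,0,0.008,0,0,0]
    - [-1,0,0,0.008,0,0,0]
    - [-1,0,0,0.008,0,0,0]
    - [-1,0,0,0.008,0,0,0]
    - [-1,0,0,0.004,0,0,0]
    - [-1,0,0,0,0,0,0]

```text
clock: 8.55
tcp_pos: [0.5148, 0.1564, 0.1289]
orientation: [0.0, 0.906, -0.423, -0.0]
wrist_force: [0.3, -0.1, -1.4]
finger_gap: 0.0228
```

>>> carry_out:
  steps:
    - [-1,0,0,0.004,0,0,0]
    - [-1,0,0,0.003,0,0,0]
    - [-1,0,0,0.002,0,0,0]
    - [-1,0,0,0,0,0,0]

```text
clock: 9.05
tcp_pos: [0.5149, 0.1565, 0.1201]
orientation: [0.0, 0.906, -0.423, -0.0]
wrist_force: [0.0, 0.6, -0.9]
finger_gap: 0.0226
```

Still no load. I'll feel downward for the rim.

>>> carry_out:
  steps:
    - [-1,0,0,0.001,0,0,0]
    - [-1,0,0,0.001,0,0,0]
    - [-1,0,0,0,0,0,0]

```text
clock: 9.43
tcp_pos: [0.5152, 0.1565, 0.119]
orientation: [-0.0, 0.906, -0.423, 0.0]
wrist_force: [-2.1, 0.5, 4.1]
finger_gap: 0.0225
```

```bash
python3 - <<'E'
from h import *
togo([.514,.156,.117],-50)
c=cam('scene'); ims=[c['color'][165:295,260:356,::-1]]
w=cam('wrist'); ims.append(w['color'][150:280,234:330,::-1])
cv2.imwrite('pics/m4.png',cv2.resize(np.hstack(ims),None,fx=4,fy=4,interpolation=cv2.INTER_CUBIC))
E
```

```text
tool shift [-0.0004  0.0013  0.002 ] yaw -50.02 turn z -0.0003 tilt [ 8.e-04 -0.e+00 -1.e+00] tcp [0.5152 0.1565 0.119 ] t 9.425 F [-2.1  0.5  4.1]
```

View pics/m4.png

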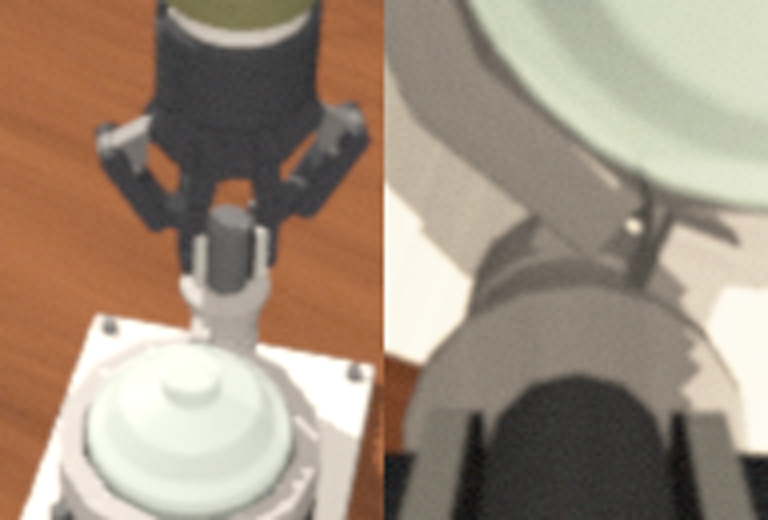

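The scene view shows the collar at about (317,237) flush on the knuckle, with load starting at TCP z 0.119, the expected seated height. I'll press lightly, hold, open and retreat upward.

>>> carry_out:
  steps:
    - [-1,0,0,0.001,0,0,0]
    - [-1,0,0,0.0005,0,0,0]
    - [-1,0,0,0,0,0,0]
    - [-1,0,0,0,0,0,0]

```text
clock: 10.02
tcp_pos: [0.5152, 0.1566, 0.1189]
orientation: [-0.0, 0.906, -0.423, 0.001]
wrist_force: [-6.2, -0.0, 15.0]
finger_gap: 0.0225
```

>>> carry_out:
  steps:
    - [-0.2,0,0,0,0,0,0]
    - [0.2,0,0,0,0,0,0]
    - [0.4,0,0,0,0,0,0]
    - [0.4,0,0,0,0,0,0]
    - [0.4,0,0,0,0,0,0]
    - [0.4,0,0,-0.01,0,0,0]
    - [0.4,0,0,-0.02,0,0,0]
    - [0.4,0,0,-0.03,0,0,0]
    - [0.4,0,0,-0.03,0,0,0]
    - [0.4,0,0,-0.03,0,0,0]
    - [0.4,0,0,0,0,0,0]

```text
clock: 11.4
tcp_pos: [0.5167, 0.1568, 0.2401]
orientation: [-0.002, 0.906, -0.423, 0.003]
wrist_force: [0.2, -0.1, -0.5]
finger_gap: 0.0602
```

```bash
python3 - <<'E'
from h import *
togo([.514,.156,.117],-50)
c=cam('scene'); ims=[c['color'][185:315,260:356,::-1]]; print('scene pred head top',proj(c,[.514,.156,.137]),'kn',proj(c,[.514,.156,.088]))
w=cam('wrist'); ims.append(w['color'][150:280,234:330,::-1]); print('wrist pred head top',proj(w,[.514,.156,.137]), proj(w,[.514,.156,.088]))
cv2.imwrite('pics/m5.png',cv2.resize(np.hstack(ims),None,fx=4,fy=4,interpolation=cv2.INTER_CUBIC))
E
```

```text
tool shift [-0.0015  0.0032  0.1231] yaw -50.02 turn z -0.0003 tilt [ 5.9e-03  7.0e-04 -1.0e+00] tcp [0.5167 0.1568 0.2401] t 11.4 F [ 0.2 -0.1 -0.5]
scene pred head top [316.52152506 219.74974841] kn [315.71129569 236.37265414]
wrist pred head top [280.90739645 220.46074317] [280.90781258 202.83893173]
```

View pics/m5.png

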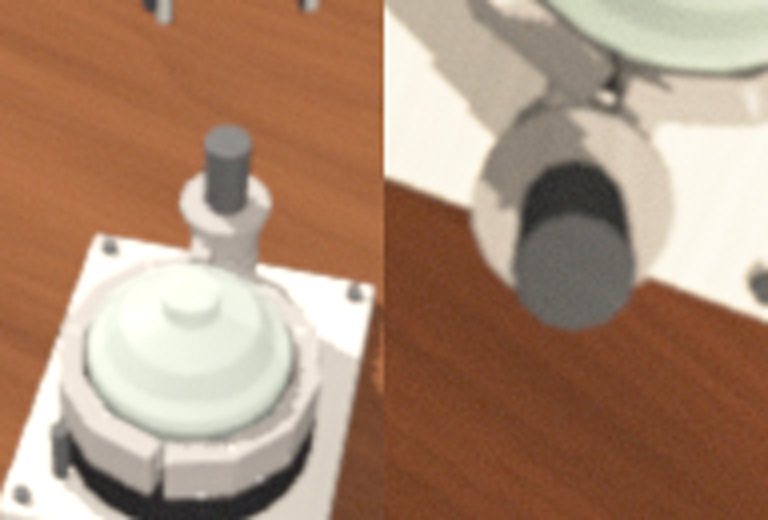

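The pin stands upright with its collar flush on the rim. Its head top is at (317,219), against a prediction of (316.5,220). The fingers are clear and the clamp has not moved, so I'm handing in.

```bash
python3 -c "
from h import *
print(env.hand_in())"
```

```text
the job is handed in; nothing more can be done
None
```

The long pin is through both hinge knuckles of the right-hand clamp, seated and released, and I handed the job in at about 11.4 s of the allowed 38 s; the hand-in gives no verdict.

- **Seating:** I took the pin by its head and lowered it with no load until the collar met the rim at tool height 0.119 m, the expected seated height. I then pressed to about 15 N while still gripping, and let go.
- **Final images:** The head stands upright, about 1 px from its predicted position, with the collar flush on the rim. The fingers are clear and the clamp showed no visible shift.
- **Not checked:** I last saw the stub still in the rack just after lifting the long pin, and did not look at the rack again. The lower knuckle is hidden by the upper one, so I judged the fit there from the free descent and the seated height.
- **Disagreement:** Before insertion, the scene camera showed the tip about 3 mm to one side, while the wrist camera had the knuckle within 1 mm of the tool. I shifted about 1.5 mm as a compromise.

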